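Put the spare-part capsules into the watch box

ROBOT

A 6-joint arm with a two-finger parallel gripper is mounted at the origin on the work surface. World frame = base frame: x ahead of the robot, y to its left, z up, the work surface at z = 0. Lengths are in m, angles in rad, forces in N, time in s.
With the tool pointing down it reaches from about 0.25 to 0.725 m from the base axis. Payload 4 kg.
Tool frame: the origin (TCP) lies midway between the tips of the shut fingers; the grasp point (between the pads) lies 19 mm behind it; z points along the fingers, y is the line along which they close (so a half turn about z gives the same grasp; the last joint's range is limited). The gripper opens to 85 mm and grips with 20 to 120 N. Pads are 22 mm wide; open, the fingers measure 114 mm over their backs; the gripper's body (76 mm by 85 mm) begins 54 mm behind the grasp point. The pads swing forward as they close: fully open they stand 13 mm farther back than shut.
Start: joints at [-1.257, 0.241, 0.005, 1.335, 0, 1.571], TCP at [0.154, -0.476, 0.231] pointing down, gripper open.
Joint ranges: [-2.72, 2.72], [-1.05, 1.87], [-1.09, 1.28], [-1.99, 2.15], [-1.42, 1.44], [-3.14, 3.14]. Speed limits (rad/s): [2.79, 2.79, 3.14, 3.14, 3.14, 3.14].

INTERFACE

Orientations are given as a unit quaternion [x, y, z, w].
In Python, from bench import bot gives the robot as it stands. Calls block until the motion is done:
- bot.move_pose(position, orientation): joint-space move of the TCP to a pose.
- bot.move_straight(position, rotation=None, velocity=0.15): straight line of the TCP; rotation=None keeps the orientation; velocity is the mean speed in m/s.
- bot.set_joints(angles): joint-space move.
- bot.move_gripper(opening, effort=None): finger opening in m; effort is the grip in N (None keeps the last); returns when the fingers have stopped.
- bot.dwell(seconds).
- bot.inverse_kinematics(position, orientation): joint angles nearest the present ones, or None.
- bot.state(): the state.
- bot.capture(name): name is "side" or "top"; returns the picture (400x640x3 uint8, blue, green, red); there is no depth.
- bot.get_calibration(name): a dict with "fov_y" (degrees; the focal length in pixels is half the picture's height over the tangent of half this angle, whatever the lens; pixels are square), "cx", "cy" (the principal point, pixels), "view" (4x4, takes a point from world to camera coordinates). Camera axes: x right, y down, z forward; pixel columns grow to the right and rows downward; lengths in m; the calibration is good to about 2 mm. A picture is of the moment at which its call begins. get_calibration takes no time and is no camera call.
A pose or a line that the arm cannot do raises bot.Unreachable and nothing moves.
- bot.finish_job(): hands the job in; it is judged then, once.
The state is a dict: "clock": time; "joints": joint angles; "qvel": joint speeds; "tau": joint torques, N m; "tcp_pos": TCP position; "eef_rot": TCP orientation; "ft_force": force on the tool from outside, world axes, zero at the start; "torque": the same for the moment, N m; "gripper_width": finger opening in m; "grasp_force": force on a finger pad.
Only numpy, scipy, OpenCV 4.12 (cv2) and the standard library are available. Lean on these libraries where they do the work, as an engineer would, in place of code of your own. Each camera call takes 0.05 s, during which the arm holds its last target. There are 200 camera calls.

TASK

Lower the slanted front flap of the cedar watch box all the way, then take the red capsule and the blue capsule out of the clear pocket tray, stand both upright on the floor of the box, and push the flap fully shut again. Leave the green and black capsules in their pockets, do not move the loupe, the bottle or the cup, and do not bump the press.

Things in the scene. Friction and masses are not known exactly. Their poses are not given: they have to be found in the camera images.
- box: Cedar watch box, fixed, 145 deep (x), 180 wide (y), 70 mm high. Origin on the worktop under the middle of the hinge line; x points into the box, y along its front, z up. Floor top at z = 8 mm; inside y = -82 to 82 mm. The front is a 45 degree slope closed by the flap; behind it a roof covers x = 62 to 145 mm at z = 62 to 70. With the flap down the mouth is open from above over x = 8 to 62 mm.
- flap (a joint): Angle of the flap about its hinge, rad: 0 = shut (sloping up and back at 45 degrees), growing as it swings up, over and down to the front (-x of the box); 2.0 = all the way down, stopped 20 degrees above level. A light wooden board 90 mm from hinge to free edge, 180 wide, 8 mm thick; a friction hinge holds it at any angle. May start slightly ajar.
- flap_bar (a point): Middle of the flap's brass handle: a round bar 10 mm thick, 80 mm long, parallel to the hinge and 125 mm from it, on two arms beyond the flap's free edge (30 mm gap between edge and bar). In box axes at x = 125 cos(a), z = 15 + 125 sin(a) mm, a = 45 degrees + joint value. Its frame turns with the flap.
- flap_hinge (a point): Middle of the flap's hinge line, 15 mm above the worktop at the box's front; axis along the box's y.
- box_floor (a point): Point on the box's inner floor, 38 mm behind the hinge line, midway between the sides. A capsule standing this far behind the hinge clears the flap, the roof edge and the grey watch pillow (39 mm high, from 83 mm behind the hinge to the back).
- tray: Clear plastic pocket tray, fixed, 112 (x) x 96 (y) x 14 mm high, origin at the centre of its underside. Six square pockets 16 mm wide, 10 mm deep (floor at z = 4 mm) at x = -32, 0, 32 and y = -25, 25 mm, each with one capsule that stands out 12 mm above the tray. Neighbours are closer along x than along y.
- cap_red: Red capsule to be stowed: upright cylinder 14 mm in diameter, 22 mm high, 10-20 g; origin at the centre of its underside, z along its axis.
- cap_blue: Blue capsule to be stowed: same size; origin at the centre of its underside, z along its axis.
- press: Lever-operated steel crystal press, fixed: base 130 (x) x 90 (y) x 22 mm, head at 180-230 mm height over the base, lever knob up to 305 mm. Origin at the centre of its underside.
- mat: Yellow silicone mat, fixed, 200 x 140 x 3 mm, origin at the centre of its underside.
- loupe: Chrome loupe standing on the mat, 36 mm in diameter, 30 mm high; origin at its underside. Leave alone.
- bottle: Amber bottle standing on the mat, 32 mm in diameter, 110 mm high; origin at its underside. Leave alone.
- cup: Small dark steel cup on the mat, 44 mm in diameter, 30 mm high; origin at its underside. Leave alone.
- cap_green1: A green capsule of the same size as the red one, origin at the centre of its underside. Stays in its pocket.
- cap_green2: A green capsule of the same size as the red one, origin at the centre of its underside. Stays in its pocket.
- cap_black1: A black capsule of the same size as the red one, origin at the centre of its underside. Stays in its pocket.
- cap_black2: A black capsule of the same size as the red one, origin at the centre of its underside. Stays in its pocket.
Not all that is in view belongs to the job. What is meant by the box is not purple, and is the larger of those in its own colour.

How it is judged:
By the outcome, as a careful person would: the job done as asked, in the order asked, and still so for the second after the job is handed in, with the robot touching nothing.
It also fails if it takes over 72 s, if anything falls off the work surface, if the arm or the gripper's body presses on something with over 40 N, if the wrist force passes 120 N, or if a joint passes its speed limit or range.

## Working session

There is one attempt and no reset: what is moved stays moved. The work goes in short steps, each a Python script; the robot and the scene stay as the last script left them, time stands still between calls to the robot, and variables do not carry over. Pictures are saved under pics/ and viewed, at most 10 in all, crops included, and the job is handed in when it is done.

```bash
ls; mkdir -p pics
python3 - <<'E'
from bench import bot
import cv2,numpy as np
for n in("side","top"):
    i=bot.capture(n); cv2.imwrite(f"pics/{n}0.png",i)
    c=bot.get_calibration(n); print(n,{k:(np.round(v,4).tolist()) for k,v in c.items()})
s=bot.state();print(s["clock"],s["eef_rot"],s["gripper_width"])
E
```

```text
pics
side {'fov_y': 56.1516, 'cx': 322.8643, 'cy': 199.6852, 'view': [[-0.9057, -0.4239, 0.0066, 0.4108], [-0.2618, 0.5469, -0.7952, 0.1648], [0.3335, -0.7219, -0.6063, 0.923], [0.0, 0.0, 0.0, 1.0]]}
top {'fov_y': 52.4724, 'cx': 325.6002, 'cy': 195.5332, 'view': [[-0.0005, -1.0, -0.0087, 0.06], [-0.9953, 0.0014, -0.0969, 0.4724], [0.0969, 0.0086, -0.9953, 0.9998], [0.0, 0.0, 0.0, 1.0]]}
0.1 [ 9.87717281e-01  1.56248814e-01 -1.52436779e-04 -9.26296286e-04] 0.08546491023564019
```

View pics/top0.png

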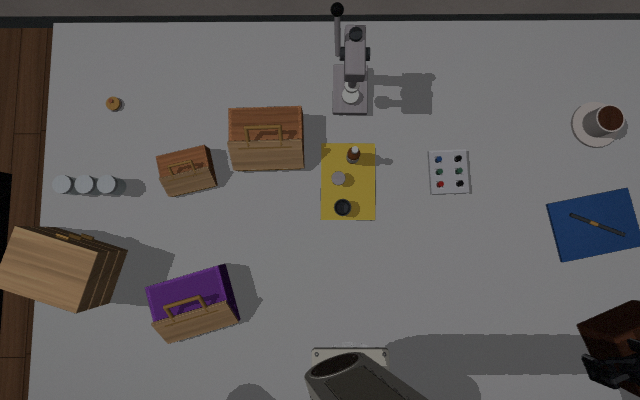

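View pics/side0.png

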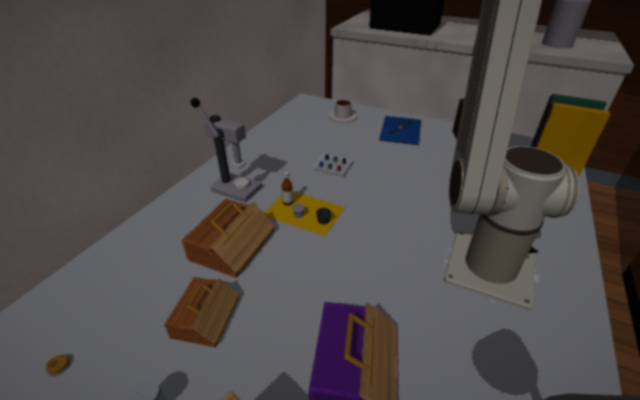

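Candidates for the box: cedar with its slope toward the robot at top (267,139), smaller cedar at (187,171), purple at (193,304), and a big plain wooden block at (60,268). By the description it is the larger cedar one at (267,139). The tray is at (449,171), with red at (440,184) and blue at (438,159). I'll check this in a crop.

```bash
cat > h.py <<'E'
from bench import bot
import cv2,numpy as np
from scipy.spatial.transform import Rotation as R
def ray(n,uv,z):
    c=bot.get_calibration(n); f=200/np.tan(np.radians(c["fov_y"]/2)); V=np.array(c["view"])
    d=V[:3,:3].T@np.array([(uv[0]-c["cx"])/f,(uv[1]-c["cy"])/f,1]); o=-V[:3,:3].T@V[:3,3]
    return o+d*(z-o[2])/d[2]
def proj(n,p):
    c=bot.get_calibration(n); f=200/np.tan(np.radians(c["fov_y"]/2)); V=np.array(c["view"])
    q=V[:3,:3]@np.asarray(p)+V[:3,3]; return np.array([f*q[0]/q[2]+c["cx"],f*q[1]/q[2]+c["cy"]])
E
python3 - <<'E'
from h import *
i=cv2.imread("pics/top0.png")
cv2.imwrite("pics/crop.png",np.vstack([cv2.resize(i[98:180,222:310],None,fx=7,fy=7,interpolation=cv2.INTER_CUBIC)[:, :616]][:1]))
hsv=cv2.cvtColor(i,cv2.COLOR_BGR2HSV)
# tray: saturated / dark blobs inside tray region
sub=hsv[145:198,425:475]
for nm,m in (("red",(sub[...,1]>120)&((sub[...,0]<10)|(sub[...,0]>170))),("blue",(sub[...,1]>100)&(sub[...,0]>95)&(sub[...,0]<130)),("all",(sub[...,2]<110))):
    k,l,st,ce=cv2.connectedComponentsWithStats(m.astype(np.uint8))
    for a in range(1,k):
        if st[a,4]>5: u=ce[a]+[425,145]; print(nm,u.round(1),st[a].tolist(),ray("top",u,.022).round(4))
# box mask
m=(hsv[...,1]>90)&(hsv[...,0]<25); m[:, :222]=0;m[:,312:]=0;m[:98]=0;m[182:]=0
cs,_=cv2.findContours(m.astype(np.uint8),0,1); c=max(cs,key=cv2.contourArea)
print(cv2.approxPolyDP(c,2,True)[:,0].tolist(), cv2.minAreaRect(c))
m=i[145:198,425:475].min(2)>150
print(cv2.minAreaRect(np.argwhere(m)[:,::-1].astype(np.float32)+[425,145]) if 0 else i[170,420:476:3].tolist())
E
```

```text
red [440.1 183.7] [12, 36, 7, 6, 27] [ 0.5022 -0.2296  0.022 ]
blue [438.4 159. ] [11, 11, 6, 7, 25] [ 0.5655 -0.227   0.022 ]
all [453.2 176.1] [2, 6, 45, 44, 238] [ 0.5215 -0.263   0.022 ]
all [437.8 159. ] [9, 11, 8, 7, 48] [ 0.5655 -0.2255  0.022 ]
all [457.4 158. ] [29, 10, 8, 7, 49] [ 0.568  -0.2753  0.022 ]
all [438.8 171.3] [10, 23, 8, 7, 48] [ 0.5338 -0.2272  0.022 ]
all [458.3 170.6] [30, 22, 8, 8, 51] [ 0.5355 -0.2764  0.022 ]
all [459.4 183. ] [31, 35, 8, 7, 50] [ 0.5039 -0.2781  0.022 ]
all [439.5 183.8] [11, 36, 8, 7, 48] [ 0.502  -0.2279  0.022 ]
[[300, 106], [229, 108], [228, 146], [233, 168], [261, 170], [303, 167]] ((265.3975524902344, 138.22195434570312), (63.25037384033203, 75.24452209472656), 88.21009063720703)
[[121, 119, 120], [120, 118, 119], [121, 119, 120], [85, 84, 83], [125, 121, 120], [130, 124, 126], [51, 62, 37], [51, 64, 38], [124, 120, 122], [123, 119, 120], [125, 121, 122], [123, 120, 120], [35, 41, 30], [50, 62, 35], [68, 76, 57], [123, 120, 120], [84, 84, 83], [121, 120, 119], [120, 119, 120]]
```

View pics/crop.png

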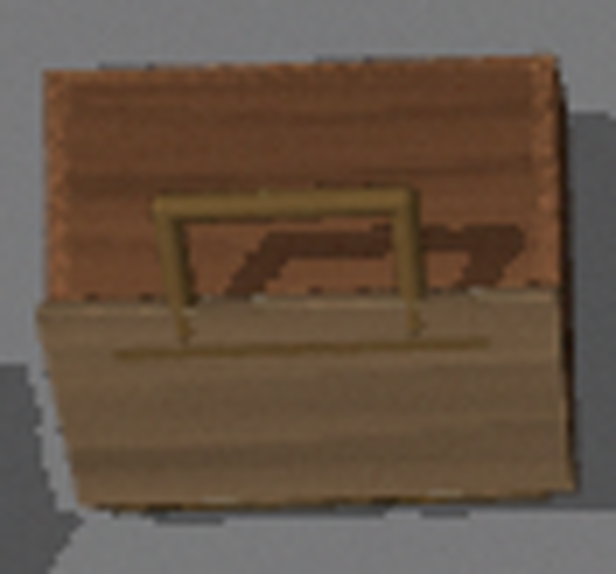

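The crop confirms the large cedar box: flap at the front (free edge crop row ~298, hinge side row ~497), bar ends at (155,203) and (415,190), roof back corners at (43,70) and (555,56). I'll compute the pose next and crop the side view for the bar.

Run:
```python
from h import *
cp=lambda x,y:(np.array([x,y])+.5)/7-.5+[222,98]
L=ray("top",cp(43,70),.07);Rr=ray("top",cp(555,57),.07)
print("roof back",L,Rr,np.linalg.norm(L-Rr)); d=(L-Rr)/np.linalg.norm(L-Rr)
yaw=np.arctan2(-d[0],d[1]); print("yaw",yaw)
ex=np.array([np.cos(yaw),np.sin(yaw),0])
o=(L+Rr)/2-.145*ex; o[2]=0; print("origin from back",o)
for nm,p,z in (("botL",(85,503),.01),("botR",(575,490),.01)): print(nm,ray("top",cp(*p),z)-o)
for a in np.radians([40,45,50,55,60]):
    q=[o+ex*.125*np.cos(a)+np.array([-ex[1],ex[0],0])*s+[0,0,.015+.125*np.sin(a)] for s in(.04,0,-.04)]
    print(np.degrees(a).round(), [((proj("top",k)-[222,98]+.5)*7-.5).round().tolist() for k in q],[proj("side",k).round(1).tolist() for k in q])
i=cv2.imread("pics/side0.png")
cv2.imwrite("pics/crops.png",cv2.resize(i[190:280,175:285],None,fx=6,fy=6,interpolation=cv2.INTER_CUBIC))
for n in("top","side"):
    V=np.array(bot.get_calibration(n)["view"]);print(n,-V[:3,:3].T@V[:3,3])
# tray
P=np.array([[.5655,-.2255],[.568,-.2753],[.5338,-.2272],[.5355,-.2764],[.5039,-.2781],[.502,-.2279]])
g=np.array([[32,25],[32,-25],[0,25],[0,-25],[-32,-25],[-32,25]])/1e3
q=P-P.mean(0); ty=np.arctan2((g[:,0]*q[:,1]-g[:,1]*q[:,0]).sum(),(g*q).sum()); print("tray",P.mean(0),ty, (q-g@np.array([[np.cos(ty),np.sin(ty)],[-np.sin(ty),np.cos(ty)]])).round(4).tolist())
# mat check of known cup/bottle etc
hs=cv2.cvtColor(cv2.imread("pics/top0.png"),cv2.COLOR_BGR2HSV)
m=((hs[...,0]>20)&(hs[...,0]<32)&(hs[...,1]>150)).astype(np.uint8); c=max(cv2.findContours(m,0,1)[0],key=cv2.contourArea)
print("mat",[ray("top",b,.003).round(3)[:2].tolist() for b in cv2.boxPoints(cv2.minAreaRect(c))])
```

```text
roof back [0.68579646 0.3000844  0.07      ] [0.68988899 0.11991303 0.07      ] 0.18021784532496593
yaw 0.022710750730037105
origin from back [0.54288012 0.20670594 0.        ]
botL [-0.00131759  0.08954981  0.01      ]
botR [ 0.00316452 -0.09075703  0.01      ]
40.0 [[171.0, 184.0], [288.0, 181.0], [405.0, 178.0]] [[209.5, 224.0], [219.6, 214.3], [229.1, 205.2]]
45.0 [[166.0, 198.0], [285.0, 196.0], [403.0, 193.0]] [[211.4, 222.3], [221.5, 212.5], [231.0, 203.4]]
50.0 [[162.0, 216.0], [281.0, 213.0], [400.0, 210.0]] [[213.7, 220.8], [223.8, 211.0], [233.3, 201.9]]
55.0 [[158.0, 236.0], [278.0, 233.0], [398.0, 230.0]] [[216.3, 219.6], [226.4, 209.8], [235.8, 200.7]]
60.0 [[154.0, 259.0], [275.0, 256.0], [396.0, 253.0]] [[219.1, 218.8], [229.2, 208.9], [238.6, 199.7]]
top [0.37327745 0.0507601  1.0413446 ]
side [0.10740683 0.75034398 0.68804269]
tray [ 0.53478333 -0.25173333] 0.04079290056787181 [[-0.0002, -0.0001], [0.0002, 0.0001], [0.0, -0.0004], [-0.0003, 0.0003], [0.0001, -0.0001], [0.0002, 0.0002]]
mat [[0.609, 0.072], [0.609, -0.066], [0.414, -0.064], [0.414, 0.072]]
```

View pics/crops.png

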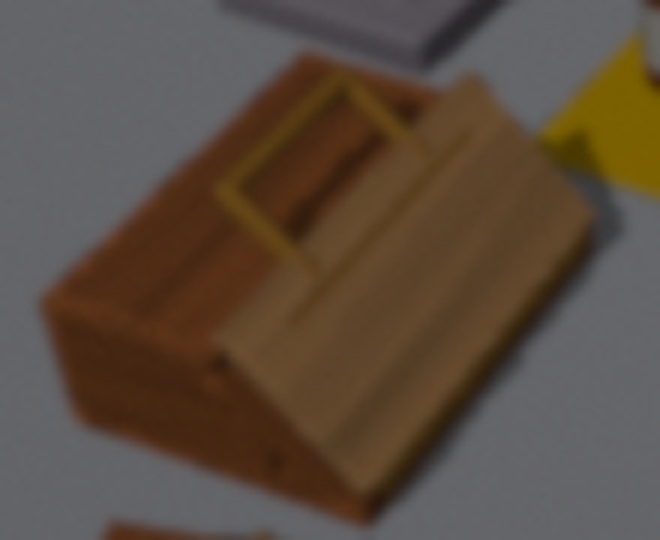

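Bar ends in the side crop at (225,190) and (343,78) map to full-image (212,222) and (232,203). That matches a ≈ 45–46° (flap shut or barely ajar), and the two views agree. Now I'll open the flap by gripping the bar.

```bash
cat >> h.py <<'E'
BO=np.array([.5429,.2067,0]);BY=.0227; TO=np.array([.5348,-.2517,0]);TY=.0408
def W(o,yaw,p): return o+R.from_euler("z",yaw).apply(p)
def down(ang):  # tool down, closing line at world angle ang
    return R.from_euler("z",ang)*R.from_matrix(np.array([[0,1,0],[1,0,0],[0,0,-1.]]))
def best(pos,ang):  # half-turn choice with the last joint nearest mid range
    c=[(abs(j[5]),q) for k in(0,np.pi) for q in[down(ang+k).as_quat()] for j in[bot.inverse_kinematics(list(pos),list(q))] if j is not None]
    return list(min(c,key=lambda t:t[0])[1])
def bar(a): return W(BO,BY,[.125*np.cos(a),0,.015+.125*np.sin(a)])
def go(p,q): bot.move_pose(list(p),q)
def st(p,v=.2): bot.move_straight(list(p),velocity=v)
def rep(t=""):
    s=bot.state();print(t,"t%.1f"%s["clock"],"tcp",np.round(s["tcp_pos"],4),"F",np.round(s["ft_force"],1),"w%.4f g%.1f"%(s["gripper_width"],s["grasp_force"]))
D=np.array([0,0,-.012]); UP=lambda z:np.array([0,0,z])
E
python3 - <<'E'
from h import *
a0=np.radians(45.5); p=bar(a0)+D
q=best(p,BY); print(q)
go([.42,0,.27],q); rep()
bot.move_gripper(.030,40)
go(p+UP(.09),q); rep("above")
st(p,.12); rep("at")
bot.move_gripper(0,40); rep("grip")
cv2.imwrite("pics/grip.png",bot.capture("side")[120:300,140:380])
if bot.state()["gripper_width"]>.006:
    for a in np.linspace(a0,np.radians(45)+2.0,11)[1:]:
        st(bar(a)+D,.15); rep("%.0f"%np.degrees(a))
E
```

```text
[np.float64(-0.7150867256970983), np.float64(0.699035746390557), np.float64(0.0), np.float64(-0.0)]
 t2.8 tcp [ 4.2e-01 -3.0e-04  2.7e-01] F [ 0.2 -0.1  0.2] w0.0854 g0.0
above t4.5 tcp [0.6304 0.2079 0.183 ] F [-0.1  0.7  0.5] w0.0300 g0.0
at t5.4 tcp [0.6312 0.2087 0.0934] F [-0.1  0.1  0.3] w0.0302 g0.0
grip t5.7 tcp [0.6311 0.2089 0.0931] F [ 0.1 -0.4  1.7] w0.0085 g39.0
57 t6.1 tcp [0.6121 0.2084 0.1088] F [ 3.4 -0.2  2.9] w0.0083 g39.8
68 t6.4 tcp [0.5909 0.2078 0.1206] F [ 4.5 -2.   6.3] w0.0083 g39.9
80 t6.7 tcp [0.5669 0.2072 0.1276] F [ 1.4 -1.8  8.7] w0.0083 g40.1
91 t7.1 tcp [0.5408 0.2064 0.1291] F [ 0.5 -2.8 10.7] w0.0082 g41.0
103 t7.4 tcp [0.5146 0.2057 0.1252] F [-1.8 -2.8  8.2] w0.0080 g41.2
114 t7.7 tcp [0.4903 0.2051 0.1168] F [-2.8 -1.6  7.6] w0.0079 g40.9
125 t8.0 tcp [0.4694 0.2045 0.1038] F [-1.5 -2.1  2.2] w0.0085 g40.6
137 t8.3 tcp [0.4522 0.2042 0.088 ] F [ 2.3 -3.7 -2.3] w0.0080 g40.5
148 t8.6 tcp [0.4374 0.204  0.0687] F [ 3.4 -3.6 -3.2] w0.0081 g40.2
160 t9.0 tcp [0.4274 0.2041 0.047 ] F [ 3.7 -3.9 -3.2] w0.0083 g41.3
```

Bar tracked with low forces. Now I'll seat it on the stop, release and check, keeping clear of the tray.

Run:
```python
from h import *
for d in(2,4):
    st(bar(np.radians(159.6+d))+D,.05); rep("+%d"%d)
    if abs(bot.state()["ft_force"][2])>25: break
bot.move_gripper(.027); rep("rel")
p=np.array(bot.state()["tcp_pos"]); st(p+UP(.12),.3); rep()
q=best([.45,-.1,.25],TY+np.pi/2); go([.45,-.1,.22],q); rep("off")
a=bot.capture("top")[90:230,200:480];cv2.imwrite("pics/open.png",cv2.resize(a,None,fx=2.8,fy=2.8,interpolation=cv2.INTER_CUBIC))
```

```text
+2 t9.2 tcp [0.4272 0.2042 0.0459] F [ 0.2 -6.3 19.1] w0.0083 g43.6
+4 t9.5 tcp [0.4272 0.2047 0.0438] F [-2.  -8.2 33.5] w0.0084 g46.6
rel t9.8 tcp [0.4226 0.2044 0.038 ] F [ 0.4 -0.1  0.5] w0.0271 g0.0
 t10.3 tcp [0.4226 0.2047 0.1583] F [-0.7  0.7 -0.8] w0.0270 g0.0
off t11.5 tcp [ 0.4496 -0.0993  0.2189] F [-0.   0.3 -0.2] w0.0266 g0.0
```

View pics/open.png

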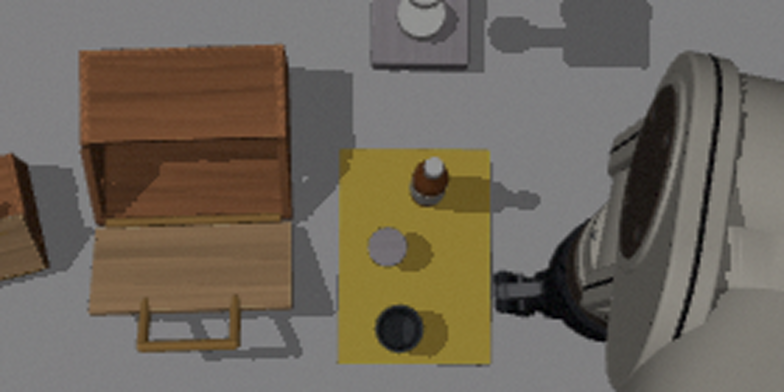

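The flap is down on its stop, with the mouth open and the loupe, bottle and cup undisturbed (bar at crop (188,345), mouth at (190,180)). Now I'll pick the red capsule.

```bash
cat >> h.py <<'E'
def pick(x):
    p=W(TO,TY,[x,.025,.0165]); q=best(p,TY+np.pi/2)
    bot.move_gripper(.030,30); go(p+UP(.10),q); st(p+UP(.02),.2); st(p,.06); rep("at")
    bot.move_gripper(0,30); rep("grip"); st(p+UP(.03),.08); st(p+UP(.17),.3); rep("up"); return p
E
python3 - <<'E'
from h import *
pick(-.032)
bot.dwell(.1);cv2.imwrite("pics/red.png",np.hstack([cv2.resize(bot.capture("side")[60:200,280:400],None,fx=3,fy=3),cv2.resize(bot.capture("top")[90:230,380:500],None,fx=3,fy=3)]))
E
```

```text
at t13.6 tcp [ 0.5014 -0.2279  0.0161] F [ 0.2 -0.6  0.6] w0.0301 g0.0
grip t13.8 tcp [ 0.5023 -0.229   0.017 ] F [ 0.6 -3.8  1. ] w0.0121 g29.2
up t15.0 tcp [ 0.5017 -0.2278  0.1864] F [-1.8 -0.1 -1.1] w0.0120 g29.4
```

View pics/red.png

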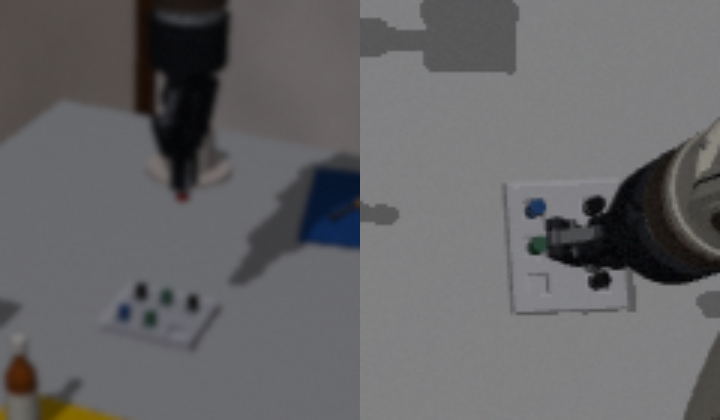

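Red is held under the fingers (side crop at (181,195)), its pocket is empty, and the others are still in place. Now I'll place it.

```bash
cat >> h.py <<'E'
def place(y):
    p=W(BO,BY,[.038,y,.0205]); q=best(p,BY+np.pi/2)
    go([.43,0,.25],q); go(p+UP(.13),q); st(p+UP(.02),.2); rep("near")
    for dz in(.008,.003,.001,0,-.001):
        st(p+UP(dz),.05); rep("%.3f"%dz)
        if bot.state()["ft_force"][2]>5: break
    bot.move_gripper(.028); rep("rel"); st(p+UP(.03),.1); st(p+UP(.17),.3)
E
python3 - <<'E'
from h import *
place(.035); q=best([.43,0,.25],TY+np.pi/2); go([.43,0,.25],q); rep()
pick(.032); 
bot.dwell(.1);cv2.imwrite("pics/blue.png",np.hstack([cv2.resize(bot.capture("side")[60:270,170:370],None,fx=2,fy=2),cv2.resize(bot.capture("top")[90:195,225:325],None,fx=4,fy=4)]))
E
```

```text
near t18.0 tcp [0.5812 0.2422 0.0422] F [ 0.2  0.4 -0.9] w0.0117 g29.4
0.008 t18.4 tcp [0.5799 0.2425 0.0284] F [-0.4  0.7 -0.6] w0.0121 g29.4
0.003 t18.7 tcp [0.5797 0.2425 0.023 ] F [ 0.3 -0.6 -0.3] w0.0119 g29.4
0.001 t18.9 tcp [0.58   0.2425 0.0213] F [0.1 0.2 0.1] w0.0116 g29.4
0.000 t19.2 tcp [0.5803 0.2426 0.0208] F [ 0.  -0.9  1.3] w0.0120 g29.5
-0.001 t19.4 tcp [0.5805 0.2426 0.0206] F [-0.9 -1.2  5.2] w0.0120 g29.9
rel t19.7 tcp [0.5798 0.2425 0.0191] F [0.  0.1 0.1] w0.0277 g0.0
 t21.9 tcp [0.4306 0.0005 0.2496] F [ 0.7 -0.1  0.3] w0.0280 g0.0
at t24.3 tcp [ 0.5654 -0.2254  0.0161] F [ 1.2 -0.6 -0.8] w0.0303 g0.0
grip t24.6 tcp [ 0.5662 -0.2264  0.017 ] F [-0.2 -2.9  0.5] w0.0120 g29.2
up t25.7 tcp [ 0.5656 -0.2252  0.1865] F [-0.1  0.6 -1.7] w0.0119 g29.4
```

View pics/blue.png

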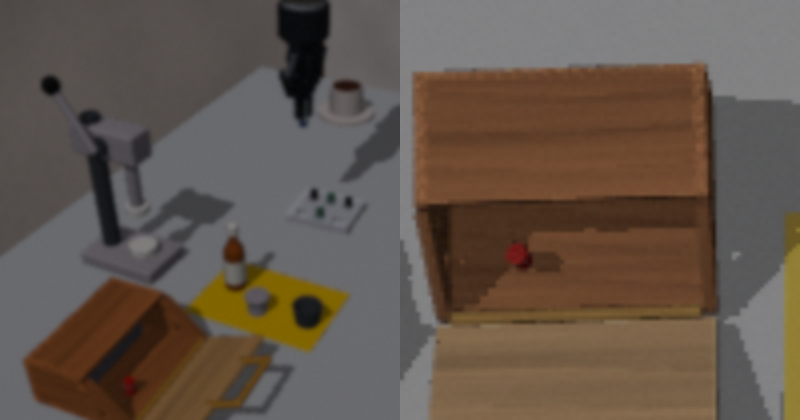

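Red stands upright in the box (right crop (518,256)) and blue is held (left crop (303,122)). Next I'll place blue and close the flap.

Run:
```python
from h import *
place(-.035); rep()
p0=np.array([.43,.12,.2]); q=best(bar(2.78)+D,BY); go(p0,q)
c=bot.capture("top")[90:195,225:325]
cv2.imwrite("pics/both.png",cv2.resize(c,None,fx=4,fy=4))
h=cv2.cvtColor(c,cv2.COLOR_BGR2HSV)
for nm,m in(("red",((h[...,0]<6)|(h[...,0]>172))&(h[...,1]>170)),("blue",(h[...,0]>95)&(h[...,0]<130)&(h[...,1]>90))):
    k,l,s,ce=cv2.connectedComponentsWithStats(m.astype(np.uint8))
    for a in range(1,k):
        if s[a,4]>6: print(nm,s[a].tolist(),R.from_euler("z",-BY).apply(ray("top",ce[a]+[225,90],.025)-BO).round(4))
```

```text
near t28.7 tcp [0.5827 0.1721 0.0423] F [0.8 0.  0. ] w0.0122 g29.4
0.008 t29.1 tcp [0.5815 0.1726 0.0284] F [ 0.2  0.5 -0.1] w0.0119 g29.4
0.003 t29.3 tcp [0.5813 0.1725 0.023 ] F [0.2 0.5 0.6] w0.0120 g29.4
0.001 t29.6 tcp [0.5816 0.1725 0.0213] F [ 0.2 -0.3 -0. ] w0.0120 g29.4
0.000 t29.8 tcp [0.5819 0.1726 0.0208] F [0.  0.2 0.6] w0.0121 g29.6
-0.001 t30.1 tcp [0.5822 0.1726 0.0206] F [-0.9 -0.7  5.5] w0.0118 g30.0
rel t30.4 tcp [0.5814 0.1726 0.0191] F [-0.2 -0.1 -0.6] w0.0280 g0.0
 t31.4 tcp [0.5816 0.1725 0.1904] F [ 0.4 -0.5 -0.1] w0.0284 g0.0
```

View pics/both.png

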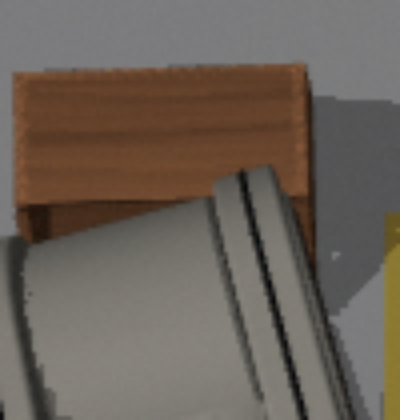

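The arm hides the mouth, so I'll step aside and look again before closing.

Run:
```python
from h import *
q=list(bot.state()["eef_rot"]); go([.43,-.2,.25],q)
c=bot.capture("top")[90:195,225:325]
cv2.imwrite("pics/both2.png",np.hstack([cv2.resize(c,(400,420)),cv2.resize(bot.capture("side")[180:285,170:270],(400,420))]))
rep()
```

```text
t34.2 tcp [ 0.4303 -0.1988  0.2498] F [0.1 0.2 0.9] w0.0279 g0.0
```

View pics/both2.png

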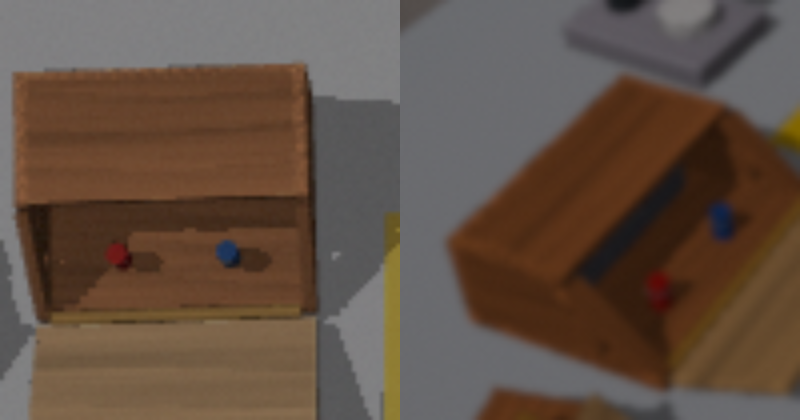

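Both capsules stand upright (top crop: red (119,255), blue (228,252)). Now I'll close the flap.

Run:
```python
from h import *
a1=np.radians(45)+2.0; p=bar(a1)+D
q=best(p,BY); bot.move_gripper(.027,40); go(p+UP(.12),q); st(p,.15); rep("at")
bot.move_gripper(0,40); rep("grip")
for a in np.linspace(a1,np.radians(45),11)[1:]:
    st(bar(a)+D,.15)
rep("45")
for d in(2,4):
    if np.linalg.norm(bot.state()["ft_force"])>25: break
    st(bar(np.radians(45-d))+D,.05); rep("-%d"%d)
bot.move_gripper(.028); st(bar(np.radians(45))+D+UP(.08),.25); rep("up")
# press the bar lightly from above with shut fingers
bot.move_gripper(0); p=bar(np.radians(45))
for dz in np.arange(.02,-.004,-.003):
    st(p+UP(.005+dz),.04)
    if bot.state()["ft_force"][2]>15: break
rep("press %.3f"%dz)
st(p+UP(.1),.3); go([.43,-.2,.25],q); rep("off")
t=bot.capture("top");s=bot.capture("side")
cv2.imwrite("pics/fin.png",np.hstack([cv2.resize(t[90:220,225:475],(500,260)),cv2.resize(s[190:280,175:285],(300,260))]))
```

```text
at t36.9 tcp [0.4266 0.2041 0.0473] F [ 1.2 -0.1 -1. ] w0.0272 g0.0
grip t37.2 tcp [0.4272 0.2044 0.0476] F [ 1.9 -0.   0.9] w0.0081 g39.2
45 t40.4 tcp [0.6325 0.2098 0.0908] F [3.5 4.8 0.6] w0.0081 g42.8
-2 t40.6 tcp [0.633  0.2099 0.0904] F [-7.7  2.4 14.8] w0.0080 g44.2
-4 t40.9 tcp [0.6331 0.2099 0.0897] F [-17.6   1.5  30. ] w0.0082 g46.0
up t41.7 tcp [0.6318 0.2085 0.1719] F [ 0.1  0.2 -0.6] w0.0282 g0.0
press -0.001 t45.1 tcp [0.6318 0.2089 0.1084] F [-1.1 -0.4  4.2] w-0.0004 g2.1
off t47.2 tcp [ 0.4306 -0.1995  0.2498] F [ 0.8 -0.1  1. ] w-0.0002 g0.0
```

View pics/fin.png

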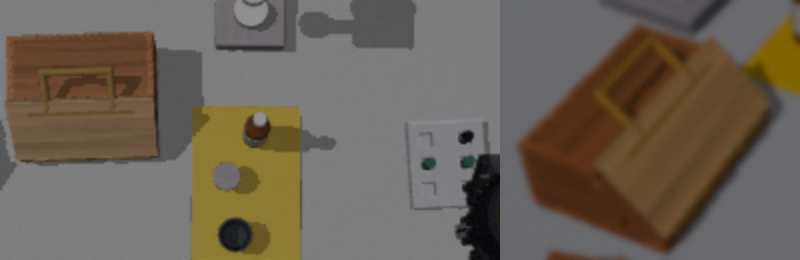

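The flap is shut against its stop (bar at (77,72) in the left crop), the tray shows only the red and blue pockets empty, and the mat items are untouched. Handing in.

```bash
python3 -c "
from bench import bot
print(bot.finish_job())"
```

```text
the job is handed in; nothing more can be done
None
```

The job is handed in at about 47 s: the flap went down to its stop, the red and blue capsules stood upright on the box floor when last seen before closing, and the flap is shut again; the green and black capsules and the loupe, bottle and cup look undisturbed, and I saw no sign of contact with the press.

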